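# Lock the jars into their docks before the island is rolled away

### The job

The kitchen island is about to be wheeled outside: slide the mason jar into the wide grey dock and the slim spice jar into the narrow white dock, each standing upright on the counter and fully home against the back of its bay, never lifting or tipping them. Once a jar is home, swing its dock's sprung cover down over the cap and press until it snaps fully shut and stays shut by itself. Leave the toy car, the slide whistle and the mug where they are.

Things in the scene. Friction and masses are not known exactly. Their poses are not given: they have to be found in the camera images.
- mason_jar: Glass mason jar with pale orange contents and a screwed steel cap, standing. 78 mm diameter up to 70 mm height, cap 72 mm diameter from 78 to 92 mm height, 92 mm tall, about 0.4 kg. Origin: centre of its underside, z up along its axis.
- spice_jar: Slim glass jar with dull red contents and a black cap, standing. 58 mm diameter up to 80 mm height, cap 54 mm diameter from 80 to 100 mm, 100 mm tall, about 0.25 kg. Origin: centre of its underside, z up along its axis.
- wide_dock: Wide grey dock for the mason jar, fixed to the counter: a floorless horseshoe bay, walls 55 mm high. Origin: on the counter at the bay's centre, where the jar's axis belongs; +x points into the bay, z up. Bay 84 mm wide from x = -10 mm to the back wall's face at x = 40.5 mm; flared guides reach x = -35, y = +-66 mm. A 52 mm wide post behind carries the hinge at x = 46.5, z = 100 mm.
- slim_dock: Narrow white dock for the spice jar, fixed to the counter, made like the wide one: origin on the counter at the bay's centre, +x into the bay. Bay 64 mm wide, walls 55 mm high, back wall face at x = 30.5 mm; flared guides reach to x = -35 mm, y = +-56 mm. Cover hinge at x = 36.5, z = 108 mm.
- wide_cover (a joint): Wide dock's orange cover: 0 = standing open, held by its spring, 1.2 rad above level; 1.2 = shut (level). Over-centre: springs back below 0.85, snaps and stays shut above; needs about 5 N near its end. Strap 50 mm wide, 6 thick, 94.5 long from the hinge towards the mouth (dock's -x); a lip at its end reaches 15 mm below its middle plane, in front of the cap; a jar not home blocks it.
- slim_cover (a joint): Angle of the narrow dock's blue cover: 0 = standing open, 1.2 rad = shut (level); the same over-centre spring. Strap 50 mm wide, 6 mm thick, 74.5 mm long from the hinge, with the same lip.
- wide_cover_hinge (a point): Middle of the orange cover's hinge axis (axis along the dock's y, at the cover's middle plane), fixed on the wide dock.
- slim_cover_hinge (a point): Middle of the blue cover's hinge axis, fixed on the narrow dock.
- wide_cover_pad (a point): White press mark on the outer (upper) face of the orange cover, 77.5 mm from the hinge; moves with the cover. x and y of its frame lie in the cover's face, z is the outward normal.
- slim_cover_pad (a point): White press mark on the outer face of the blue cover, 57.5 mm from the hinge; moves with the cover. z is the outward normal.
- toy_car: Bystander: purple toy car, 75 x 42 x 34 mm. Origin: centre of its underside.
- slide_whistle: Bystander: teal plastic slide whistle lying flat, about 220 mm long along its x, 22 mm thick. Origin: under the middle of its barrel.
- mug: Bystander: blue mug, 76 mm diameter, 85 mm tall, handle at its +y. Origin: centre of its underside.

How it is judged (in metres and radians):
At the end, for the whole second after the job is handed in: Each jar stands upright (within 0.06 rad) on the counter in its own dock, its axis within 9 mm of the bay's centre and at rest, and each cover is shut (joint above 1.14 of 1.2 rad) and holds by itself (horizontal distance between mason_jar and wide_dock below 0.009 m and height (world z) of each of mason_jar, spice_jar below 0.005 m and angle between each of mason_jar, spice_jar's own z axis and vertical below 0.06 rad and linear speed of each of mason_jar, spice_jar below 0.02 m/s and value of joint each of wide_cover, slim_cover above 1.14 rad and horizontal distance between spice_jar and slim_dock below 0.009 m); the robot touches nothing.
It fails at once if the mason jar is lifted more than 15 mm off the counter or tipped by more than 0.35 rad (height (world z) of mason_jar above 0.015 m or angle between mason_jar's own z axis and vertical above 0.35 rad).
It fails at once if the spice jar is lifted more than 15 mm off the counter or tipped by more than 0.35 rad (height (world z) of spice_jar above 0.015 m or angle between spice_jar's own z axis and vertical above 0.35 rad).
It fails at once if the toy car is moved by more than 25 mm (distance of toy_car from where it was at the start of the episode above 0.025 m).
It fails at once if the slide whistle is moved by more than 25 mm (distance of slide_whistle from where it was at the start of the episode above 0.025 m).
It fails at once if the mug is moved by more than 25 mm (distance of mug from where it was at the start of the episode above 0.025 m).
It also fails if it takes over 72 s, if anything falls off the work surface, if the arm or the gripper's body presses on something with over 40 N, if the wrist force passes 120 N, or if a joint passes its speed limit or range.

### The arm

A 6-joint arm with a two-finger parallel gripper is mounted at the origin on the work surface. World frame = base frame: x ahead of the robot, y to its left, z up, the work surface at z = 0. Lengths are in mm, angles in degrees, forces in N, time in s.
With the tool pointing down it reaches from about 350 to 975 mm from the base axis. Payload 7.1 kg.
Tool frame: the origin (TCP) lies at the very end of the fingers, on their centre line; the grasp point (between the pads) lies 19 mm behind it; z points along the fingers, y is the line along which they close (so a half turn about z gives the same grasp; the last joint's range is limited). The gripper opens to 88 mm and grips with 3 to 60 N. Pads are 20 mm wide; open, the fingers measure 115 mm over their backs; the gripper's body (75 mm by 178 mm) begins 61 mm behind the grasp point.
Start: joints at [-77.693, 24.242, 93.386, -0, 62.372, -1.089], TCP at [144.817, -607.974, 222.675] pointing down, gripper open.
Joint ranges: [-172.04, 172.04], [-51.8, 120.97], [4.93, 147.93], [-75.15, 255.16], [6.16, 154.13], [-145.62, 145.62]. Speed limits (degrees/s): [136.94, 136.94, 172.46, 180, 180, 180].

### API

Orientations are given as [roll, pitch, yaw] about the fixed x, y, z axes, in that order (R = Rz(yaw) Ry(pitch) Rx(roll)).
In Python, from workcell import r, capture, camera_model, ticket gives the robot as it stands.
- The arm moves only by the tool play_rows, never from a script. Its arguments are lists of equal length, an entry for each row: "offset": the shift along the world's x, y, z normalised to -1 to 1, where 1 is 0.25 m, a list of three; "angular": the turn, a rotation vector about the world's x, y, z normalised to -1 to 1, where 1 is 45 degrees, a list of three. In form: {"offset": [[x, y, z], ...], "angular": [[rx, ry, rz], ...]}. A call has 1 to 5 rows; each row is the pose to reach, as a shift and turn from the pose commanded when the call began; what a row does not reach only later rows make up. A row lasts 1/12 s, in which the tool goes at most 41.7 mm and 7.16 degrees, less where a joint would pass 70% of its speed; a pose out of reach is approached as far as the arm can. A call with a number of a shift or a turn outside -1 to 1 is refused whole. A call with a gripper value outside its range is refused whole. "fingers" is the opening, from -1 (shut) to 1 (fully open), set as the call begins (left out, the last holds). The fingers move at their own pace and stop on an object; "newtons" is the grip in N (left out, the last holds). Time passes only in rows, so rows that repeat a pose let the fingers close. It gives the time, the measured TCP pose, the force, the opening and the grip force at its end, in the units of the state.
- r.state(): the state, without advancing time (a new reading comes with each control period).
- capture(name): name is "side" or "top" or "wrist"; returns the picture (480x640x3 uint8, blue, green, red); there is no depth.
- camera_model(name): a dict with "mtx" (3x3 intrinsics, pixels), "R" (3x3) and "t" (3): a world point X has camera coordinates R X + t. Camera axes: x right, y down, z forward; pixel columns grow to the right and rows downward; lengths in mm; the calibration is good to about 2 mm. A picture is of the moment at which its call begins: read the wrist's pose just before it. camera_model takes no time and is no camera call; for the wrist camera it gives the pose at the moment of the call.
- ticket.finish_job(): hands the job in; it is judged then, once.
The state is a dict: "t": time; "joint_positions": joint angles; "qd": joint speeds; "effort": joint torques, N m; "position": TCP position; "orientation": TCP orientation; "ft_force": force on the tool from outside, world axes, zero at the start; "moment": the same for the moment, N m; "gripper_width": finger opening in mm; "gripper_force": force on a finger pad.
Only numpy, scipy, OpenCV 4.12 (cv2) and the standard library are available. Lean on these libraries where they do the work, as an engineer would, in place of code of your own. Each camera call takes 0.05 s, during which the arm holds its last target. There are 200 camera calls.

## Working session

There is one attempt and no reset: what is moved stays moved. The work goes in short steps, Python scripts to look and compute and a tool call to move; the robot and the scene stay as the last step left them, time stands still between calls to the robot, and variables do not carry over. Pictures are saved under pics/ and viewed, at most 10 in all, crops included, and the job is handed in when it is done.

Besides the shell and the picture viewer there is one more tool, called after "Request:" by a JSON object that holds its "method" and its "body", one argument or row to a line. play_rows: Moves the arm, as the interface text tells. Its arguments: {"type":"object","properties":{"offset":{"type":"array","items":{"type":"array","items":{"type":"number"}}},"angular":{"type":"array","items":{"type":"array","items":{"type":"number"}}},"fingers":{"type":"number"},"newtons":{"type":"number"}},"required":["offset","angular"]}

```bash
ls; mkdir -p pics
python3 - <<'E'
from workcell import r,capture,camera_model
import cv2,numpy as np
for n in ("top","side"):
    cv2.imwrite(f"pics/{n}0.png",capture(n)); m=camera_model(n); print(n,np.array(m["mtx"]).round(1).tolist(),(-np.array(m["R"]).T@np.array(m["t"])).round(),np.array(m["R"]).round(3).tolist())
print(r.state())
E
```

```text
pics
top [[610.6, 0.0, 325.8], [0.0, 610.6, 230.7], [0.0, 0.0, 1.0]] [ 320.   -5. 1432.] [[0.007, -1.0, 0.002], [-0.983, -0.007, -0.182], [0.182, -0.001, -0.983]]
side [[520.8, 0.0, 308.8], [0.0, 520.8, 232.8], [0.0, 0.0, 1.0]] [ 423. -657.  921.] [[0.962, -0.271, -0.011], [-0.215, -0.738, -0.64], [0.165, 0.618, -0.769]]
{'t': 0.1, 'joint_positions': array([-7.76927492e+01,  2.42818851e+01,  9.34281442e+01, -1.08854956e-03,
        6.23720337e+01, -1.08963238e+00]), 'qd': array([ 0.02811829, -0.02418481, -0.27051303,  0.04753296, -0.05103998,
        0.0303166 ]), 'effort': array([ 1.09668275e-03, -5.45610380e+01, -2.74324322e+01,  6.43921271e-02,
        1.88053760e-02, -2.74578917e-05]), 'position': array([ 144.70811483, -607.48432769,  221.95198575]), 'orientation': array([-1.79917934e+02, -5.97018625e-04,  1.33973883e+01]), 'ft_force': array([-0.43783695, -1.06697652, -0.03681825]), 'moment': array([ 0.08397274, -0.03257544,  0.02354504]), 'gripper_force': 0.0, 'gripper_width': 87.90471276208842}
```

View pics/top0.png

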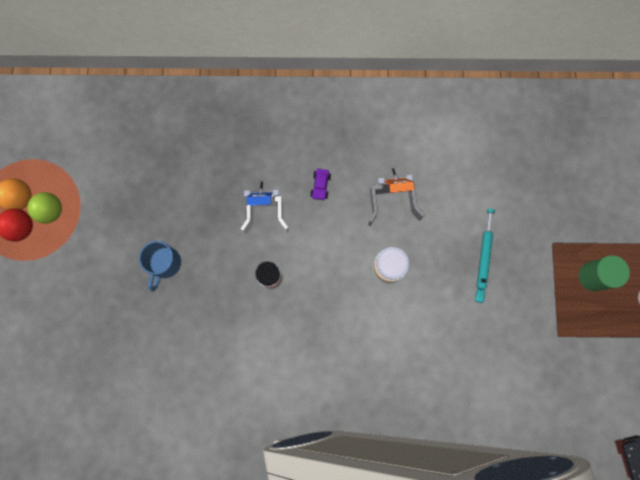

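View pics/side0.png

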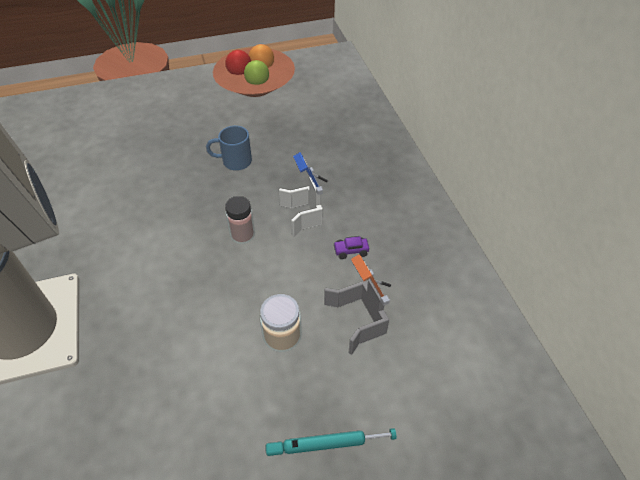

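The top view shows the mason jar cap at about (392,264) and the spice cap at (268,273). The grey dock is near (396,200) and the white dock near (264,210), both opening towards the robot. I'll enlarge both views.

Run:
```python
import cv2
a=cv2.imread("pics/top0.png")[160:300,230:440]
cv2.imwrite("pics/topc.png",cv2.resize(a,None,fx=3.8,fy=3.8,interpolation=cv2.INTER_CUBIC))
a=cv2.imread("pics/side0.png")[145:365,215:415]
cv2.imwrite("pics/sidec.png",cv2.resize(a,None,fx=2.7,fy=2.7,interpolation=cv2.INTER_CUBIC))
```

```text
(no output)
```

View pics/topc.png

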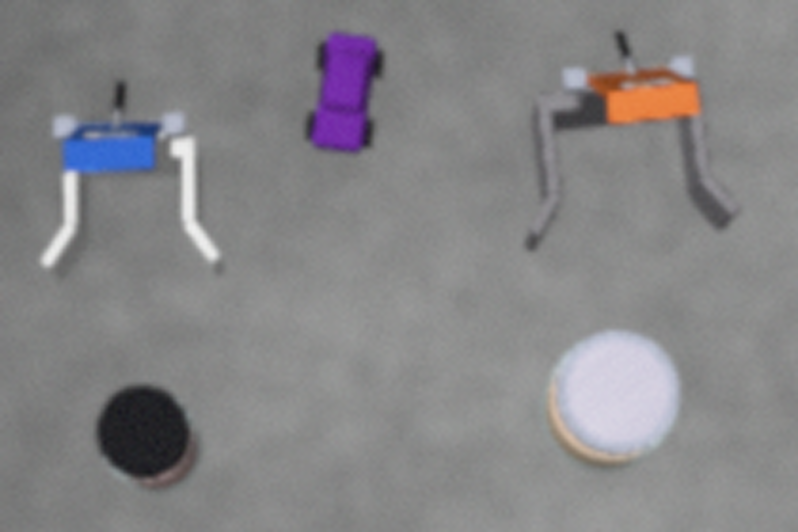

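View pics/sidec.png

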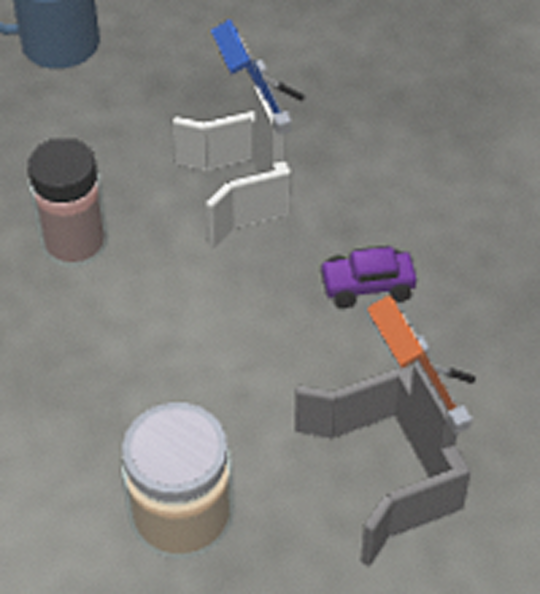

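Crop readings: the mason cap is centred at (615,392) and the spice cap at (145,431) in the top crop. Flare tips, wall bends and hinge blocks are readable in both crops. I'll fit the dock poses to both views.

```bash
cat > vis.py <<'E'
import numpy as np,cv2
from workcell import camera_model
from scipy.optimize import least_squares
C={n:camera_model(n) for n in ("top","side")}
def crop(n,u,v):
    if n=="top": return np.array([230+(u+.5)/3.8-.5,160+(v+.5)/3.8-.5])
    return np.array([215+(u+.5)/2.7-.5,145+(v+.5)/2.7-.5])
def proj(n,X):
    m=C[n];c=np.array(m["R"])@np.array(X)+np.array(m["t"]).ravel();p=np.array(m["mtx"])@c;return p[:2]/p[2]
def onz(n,p,z):
    m=C[n];R=np.array(m["R"]);o=-R.T@np.array(m["t"]).ravel();d=R.T@np.linalg.inv(m["mtx"])@[*p,1];return o+d*(z-o[2])/d[2]
E
python3 - <<'E'
from vis import *
print("mason",onz("top",crop("top",615,392),92),onz("side",crop("side",175,448),92))
print("spice",onz("top",crop("top",145,431),100),onz("side",crop("side",63,168),100))
D={"wide":(66,44,46.5,102,[(531,243),(737,212),(552,197),(700,178),(575,78),(682,67)],[(299,387),(366,527),(332,401),(391,496),(422,340),(461,415)]),
"slim":(56,34,36.5,110,[(46,265),(216,260),(70,231),(188,225),(64,126),(173,123)],[(176,120),(210,204),(205,124),(228,184),(261,66),(281,118)])}
for k,(yf,yj,xh,zh,T,S) in D.items():
    def res(p,full=False):
        c,s=np.cos(p[2]),np.sin(p[2]);out=[]
        M=[(-35,yf,55),(-35,-yf,55),(-10,yj,55),(-10,-yj,55),(xh,p[3],zh),(xh,-p[3],zh)]
        for n,P in (("top",T),("side",S)):
            for m,q in zip(M,P):
                X=[p[0]+c*m[0]-s*m[1],p[1]+s*m[0]+c*m[1],m[2]]
                out.append(proj(n,X)-crop(n,*q))
        return np.array(out) if full else np.ravel(out)
    f=least_squares(res,[500,0,0,30],loss="soft_l1")
    print(k,f.x[:2].round(1),np.degrees(f.x[2]).round(2),f.x[3].round(1));print(res(f.x,True).round(1).tolist())
E
```

```text
mason [ 496.73122332 -152.366843     92.        ] [ 499.10753814 -154.65278703   92.        ]
spice [471.05469023 119.67545632 100.        ] [473.83431446 115.31180873 100.        ]
wide [ 639.9 -165.3] -2513.19 32.0
[[-1.2, -2.3], [1.4, -0.3], [1.4, -1.7], [0.2, -0.9], [-0.8, 0.1], [-0.8, -0.1], [-3.0, -0.7], [0.9, 2.7], [0.9, -1.4], [-1.4, -0.2], [-2.2, 2.8], [-1.0, 1.2]]
slim [614.1 137.5] -3597.77 31.6
[[-2.6, -0.3], [1.5, -0.5], [0.6, -2.3], [-0.9, -1.6], [0.0, -0.1], [-0.3, -0.2], [-2.3, -1.6], [-1.0, 1.7], [-0.1, 0.9], [0.2, -0.6], [-1.6, 1.2], [-0.0, 1.0]]
```

Request:
{"method": "play_rows", "body": {
  "offset": [
    [0.5,0.64,0],
    [0.5,0.64,0],
    [0.5,0.64,0],
    [0.5,0.64,0],
    [0.5,0.64,0]
  ],
  "angular": [
    [0,0,-0.147],
    [0,0,-0.147],
    [0,0,-0.147],
    [0,0,-0.147],
    [0,0,-0.147]
  ],
  "fingers": 1
}}

```text
t: 0.52
position: [270.5, -445.7, 222.3]
orientation: [-179.9, 0.0, 6.8]
ft_force: [1.0, -0.8, -0.5]
gripper_width: 87.9
gripper_force: 0.0
```

Request:
{"method": "play_rows", "body": {
  "offset": [
    [0.5,0.64,0],
    [0.5,0.64,0],
    [0.5,0.64,0],
    [0.5,0.64,0],
    [0.5,0.64,0]
  ],
  "angular": [
    [0,0,0],
    [0,0,0],
    [0,0,0],
    [0,0,0],
    [0,0,0]
  ]
}}

```text
t: 0.93
position: [395.7, -285.7, 222.6]
orientation: [-180.0, 0.0, 6.8]
ft_force: [1.0, -0.4, 0.3]
gripper_width: 87.8
gripper_force: 0.0
```

Request:
{"method": "play_rows", "body": {
  "offset": [
    [0.413,0.538,0],
    [0.413,0.538,0],
    [0.413,0.538,0],
    [0.413,0.538,0],
    [0.413,0.538,0]
  ],
  "angular": [
    [0,0,0],
    [0,0,0],
    [0,0,0],
    [0,0,0],
    [0,0,0]
  ]
}}

```text
t: 1.35
position: [501.4, -148.9, 222.7]
orientation: [-180.0, -0.1, 7.0]
ft_force: [0.6, -0.5, -0.4]
gripper_width: 87.8
gripper_force: 0.0
```

Run:
```python
from workcell import r,capture,camera_model
import cv2,numpy as np,json
m=camera_model("wrist");cv2.imwrite("pics/w1.png",capture("wrist"))
json.dump({k:np.array(v).tolist() for k,v in m.items()},open("w1.json","w"))
s=r.state();print(s["t"],s["position"],s["orientation"],s["ft_force"],m)
```

```text
1.4 [ 499.8975932  -150.49682959  222.46836925] [-1.79980679e+02 -1.93183281e-02  7.06550895e+00] [ 0.05607189 -0.5455465  -1.20912354] {'mtx': array([[364.28657395,   0.        , 318.5417697 ],
       [  0.        , 364.28657395, 242.49475594],
       [  0.        ,   0.        ,   1.        ]]), 'R': array([[ 1.21757380e-01, -9.92559564e-01, -8.07480770e-04],
       [-9.46253428e-01, -1.16322513e-01,  3.01783902e-01],
       [-2.99632427e-01, -3.59803357e-02, -9.53376014e-01]]), 't': array([-208.52191906,  421.20365662,  537.88316236])}
```

View pics/w1.png

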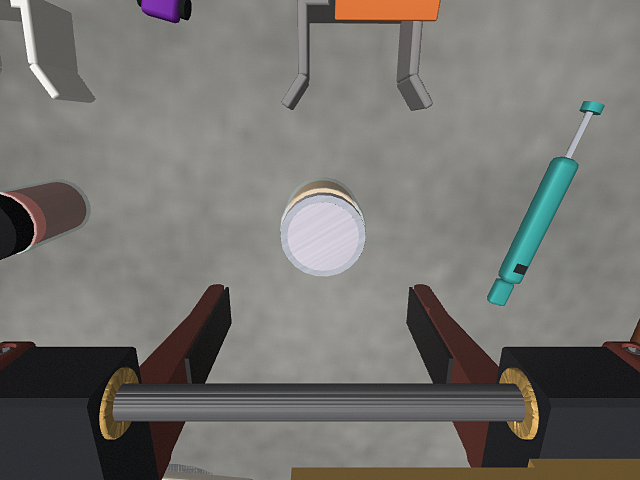

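The wrist view shows the mason cap centre at about (323,236) and the grey flares near (290,105) and (425,105). I'll zoom in on the dock mouth.

Run:
```python
import cv2
a=cv2.imread("pics/w1.png")[0:140,270:460]
cv2.imwrite("pics/w1c.png",cv2.resize(a,None,fx=4,fy=4,interpolation=cv2.INTER_CUBIC))
```

```text
(no output)
```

View pics/w1c.png

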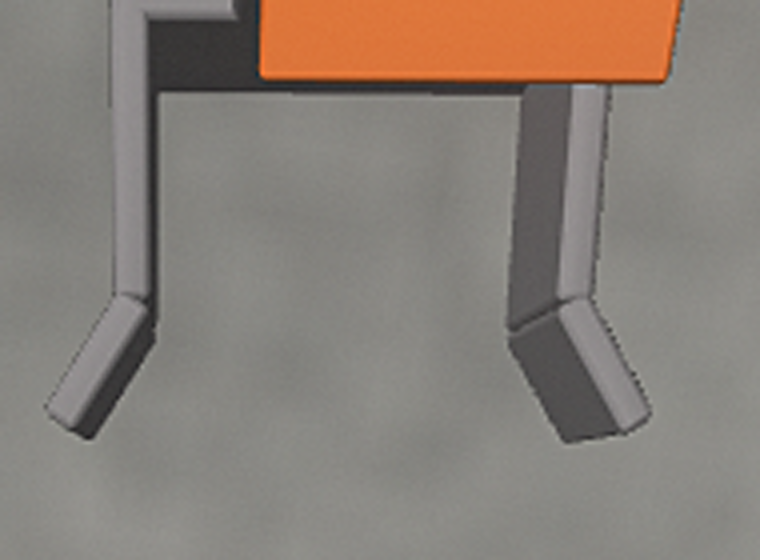

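The zoom shows the inner bends of the wall tops at (149,297) and (559,298), and the back-left inner corner at (148,15). The outer flare corners are at (46,408) and (650,412).

```bash
cat > wr.py <<'E'
import numpy as np,json
def won(f,p,z):
    m=json.load(open(f));R=np.array(m["R"]);o=-R.T@np.array(m["t"]).ravel();d=R.T@np.linalg.inv(m["mtx"])@[*p,1];return (o+d*(z-o[2])/d[2])[:2].round(1)
E
python3 - <<'E'
from wr import *
f="w1.json"
c=lambda u,v:(270+u/4-.4,v/4-.4)
for n,p,z in [("Lj",(149,297),55),("Rj",(559,298),55),("BL",(148,15),55),("Lt",(46,408),55),("Rt",(650,412),55),("Lt2",(72,428),55),("Rt2",(625,432),55),("Rw",(570,85),55),("Rj0",(511,328),0),]: print(n,won(f,c(*p),z))
print("cap",won(f,(323,236),92))
E
```

```text
Lj [ 625.8 -123.6]
Rj [ 636.  -208.1]
BL [ 676.3 -117.7]
Lt [ 601.8 -104.3]
Rt [ 616.6 -231.6]
Lt2 [ 598.5 -110.2]
Rt2 [ 612.  -227.1]
Rw [ 674.5 -202.6]
Rj0 [ 636.4 -209.3]
cap [ 499.  -152.7]
```

Request:
{"method": "play_rows", "body": {
  "offset": [
    [0.004,0.003,0],
    [0.004,0.003,-0.2],
    [0.004,0.003,-0.35],
    [0.004,0.003,-0.5],
    [0.004,0.003,-0.64]
  ],
  "angular": [
    [0,0,0],
    [0,0,0],
    [0,0,0],
    [0,0,0],
    [0,0,0]
  ]
}}

```text
t: 1.82
position: [497.2, -154.0, 60.6]
orientation: [-180.0, 0.1, 6.7]
ft_force: [0.2, -0.3, 0.6]
gripper_width: 88.1
gripper_force: 0.0
```

Request:
{"method": "play_rows", "body": {
  "offset": [
    [0,0,-0.06],
    [0,0,-0.1],
    [0,0,-0.13],
    [0,0,-0.13],
    [0,0,-0.13]
  ],
  "angular": [
    [0,0,0],
    [0,0,0],
    [0,0,0],
    [0,0,0],
    [0,0,0]
  ]
}}

```text
t: 2.23
position: [499.4, -153.5, 30.9]
orientation: [180.0, -0.1, 6.7]
ft_force: [-1.2, 0.3, -0.5]
gripper_width: 87.5
gripper_force: 0.0
```

Request:
{"method": "play_rows", "body": {
  "offset": [
    [0,0,0],
    [0,0,0],
    [0,0,0],
    [0,0,0],
    [0,0,0]
  ],
  "angular": [
    [0,0,0],
    [0,0,0],
    [0,0,0],
    [0,0,0],
    [0,0,0]
  ],
  "fingers": 0.65,
  "newtons": 6
}}

```text
t: 2.65
position: [499.9, -153.1, 31.4]
orientation: [179.9, -0.1, 6.8]
ft_force: [-1.5, -1.0, 7.3]
gripper_width: 78.2
gripper_force: 6.0
```

Request:
{"method": "play_rows", "body": {
  "offset": [
    [0.02,-0.02,0],
    [0.06,-0.045,0],
    [0.1,-0.074,0],
    [0.15,-0.074,0],
    [0.2,-0.074,0]
  ],
  "angular": [
    [0,0,0],
    [0,0,0],
    [0,0,0],
    [0,0,0],
    [0,0,0]
  ]
}}

```text
t: 3.07
position: [548.6, -171.3, 30.7]
orientation: [-180.0, 0.1, 6.8]
ft_force: [-3.0, -0.8, 4.3]
gripper_width: 77.9
gripper_force: 6.0
```

Request:
{"method": "play_rows", "body": {
  "offset": [
    [0.05,0,0],
    [0.1,0,0],
    [0.148,0,0],
    [0.148,0,0],
    [0.148,0,0]
  ],
  "angular": [
    [0,0,0],
    [0,0,0],
    [0,0,0],
    [0,0,0],
    [0,0,0]
  ]
}}

```text
t: 3.48
position: [587.4, -171.3, 30.8]
orientation: [179.9, -0.2, 6.8]
ft_force: [2.3, -1.0, 1.9]
gripper_width: 78.0
gripper_force: 6.0
```

Request:
{"method": "play_rows", "body": {
  "offset": [
    [0,0,0],
    [0,0,0],
    [0,0,0],
    [0,0,0],
    [0,0,0]
  ],
  "angular": [
    [0,0,0],
    [0,0,0],
    [0,0,0],
    [0,0,0],
    [0,0,0]
  ],
  "fingers": 1
}}

```text
t: 3.9
position: [585.6, -171.2, 30.1]
orientation: [-180.0, 0.0, 6.8]
ft_force: [0.2, -0.2, 0.2]
gripper_width: 87.6
gripper_force: 0.0
```

Request:
{"method": "play_rows", "body": {
  "offset": [
    [-0.06,-0.007,0],
    [-0.14,-0.0165,0],
    [-0.22,-0.026,0],
    [-0.238,-0.028,0],
    [-0.238,-0.028,0]
  ],
  "angular": [
    [0,0,0],
    [0,0,0],
    [0,0,0],
    [0,0,0],
    [0,0,0]
  ]
}}

```text
t: 4.32
position: [525.4, -178.3, 30.1]
orientation: [-180.0, 0.1, 6.7]
ft_force: [1.1, -0.5, -0.4]
gripper_width: 87.5
gripper_force: 0.0
```

Request:
{"method": "play_rows", "body": {
  "offset": [
    [0,0,0],
    [0,0,0],
    [0,0,0],
    [0,0,0],
    [0,0,0]
  ],
  "angular": [
    [0,0,0],
    [0,0,0],
    [0,0,0],
    [0,0,0],
    [0,0,0]
  ],
  "fingers": -0.09
}}

```text
t: 4.73
position: [527.1, -178.1, 30.2]
orientation: [180.0, -0.0, 6.8]
ft_force: [0.8, 0.4, -0.4]
gripper_width: 57.9
gripper_force: 0.0
```

Request:
{"method": "play_rows", "body": {
  "offset": [
    [0.02,0.0024,0],
    [0.04,0.0047,0],
    [0.06,0.0071,0],
    [0.08,0.0095,0],
    [0.1,0.0118,0]
  ],
  "angular": [
    [0,0,0],
    [0,0,0],
    [0,0,0],
    [0,0,0],
    [0,0,0]
  ]
}}

```text
t: 5.15
position: [551.5, -175.1, 30.1]
orientation: [-180.0, 0.1, 6.8]
ft_force: [-2.8, 0.3, 3.2]
gripper_width: 39.9
gripper_force: 4.4
```

Request:
{"method": "play_rows", "body": {
  "offset": [
    [0.025,0.003,0],
    [0.05,0.006,0],
    [0.075,0.009,0],
    [0.1,0.0118,0],
    [0.125,0.0148,0]
  ],
  "angular": [
    [0,0,0],
    [0,0,0],
    [0,0,0],
    [0,0,0],
    [0,0,0]
  ]
}}

```text
t: 5.57
position: [583.5, -171.5, 30.1]
orientation: [-180.0, 0.0, 6.8]
ft_force: [-2.4, -0.3, 1.2]
gripper_width: 40.1
gripper_force: 3.3
```

Request:
{"method": "play_rows", "body": {
  "offset": [
    [0.015,0.0018,0],
    [0.03,0.0035,0],
    [0.04,0.0047,0],
    [0.045,0.0053,0],
    [0.05,0.0059,0]
  ],
  "angular": [
    [0,0,0],
    [0,0,0],
    [0,0,0],
    [0,0,0],
    [0,0,0]
  ]
}}

```text
t: 5.98
position: [595.2, -170.1, 30.1]
orientation: [-180.0, 0.0, 6.8]
ft_force: [-2.1, -0.2, 1.2]
gripper_width: 40.1
gripper_force: 2.0
```

Request:
{"method": "play_rows", "body": {
  "offset": [
    [0.004,0.0005,0],
    [0.008,0.001,0],
    [0.01,0.0012,0],
    [0.01,0.0012,0],
    [0.01,0.0012,0]
  ],
  "angular": [
    [0,0,0],
    [0,0,0],
    [0,0,0],
    [0,0,0],
    [0,0,0]
  ]
}}

```text
t: 6.4
position: [597.6, -169.8, 30.1]
orientation: [-180.0, 0.0, 6.8]
ft_force: [-2.6, 0.3, 0.9]
gripper_width: 39.9
gripper_force: 2.3
```

Request:
{"method": "play_rows", "body": {
  "offset": [
    [0.004,0.0005,0],
    [0.008,0.001,0],
    [0.01,0.0012,0],
    [0.01,0.0012,0],
    [0.01,0.0012,0]
  ],
  "angular": [
    [0,0,0],
    [0,0,0],
    [0,0,0],
    [0,0,0],
    [0,0,0]
  ]
}}

```text
t: 6.82
position: [597.7, -169.7, 30.0]
orientation: [-179.9, 0.3, 6.8]
ft_force: [-11.6, -3.0, 7.9]
gripper_width: 39.7
gripper_force: 6.1
```

Request:
{"method": "play_rows", "body": {
  "offset": [
    [0.004,0.0005,0],
    [0.008,0.001,0],
    [0.008,0.001,0],
    [0.008,0.001,0],
    [0.008,0.001,0]
  ],
  "angular": [
    [0,0,0],
    [0,0,0],
    [0,0,0],
    [0,0,0],
    [0,0,0]
  ]
}}

```text
t: 7.23
position: [597.7, -169.6, 30.0]
orientation: [-179.9, 0.5, 6.8]
ft_force: [-16.8, -6.3, 12.0]
gripper_width: 39.9
gripper_force: 9.4
```

Request:
{"method": "play_rows", "body": {
  "offset": [
    [-0.05,-0.006,0],
    [-0.12,-0.0144,0],
    [-0.2,-0.024,0],
    [-0.2,-0.024,0],
    [-0.2,-0.024,0.1]
  ],
  "angular": [
    [0,0,0],
    [0,0,0],
    [0,0,0],
    [0,0,0],
    [0,0,0]
  ]
}}

```text
t: 7.65
position: [549.6, -174.5, 52.1]
orientation: [-179.8, 0.3, 6.7]
ft_force: [0.3, 0.8, 0.3]
gripper_width: 40.0
gripper_force: 0.0
```

Request:
{"method": "play_rows", "body": {
  "offset": [
    [0,0,0.16],
    [0,0,0.32],
    [0,0,0.48],
    [0,0,0.64],
    [0,0,0.66]
  ],
  "angular": [
    [0,0,0],
    [0,0,0],
    [0,0,0],
    [0,0,0],
    [0,0,0]
  ],
  "fingers": -1
}}

```text
t: 8.07
position: [557.6, -176.5, 228.4]
orientation: [179.7, -0.7, 6.8]
ft_force: [1.5, -0.3, 1.1]
gripper_width: 10.2
gripper_force: 0.0
```

Run:
```python
from workcell import r,capture,camera_model
import cv2,numpy as np,json
m=camera_model("wrist");cv2.imwrite("pics/w2.png",capture("wrist"))
json.dump({k:np.array(v).tolist() for k,v in m.items()},open("w2.json","w"))
s=r.state();print(s["t"],s["position"],s["orientation"],s["ft_force"],s["gripper_width"])
```

```text
8.1167 [ 556.62073728 -176.25494955  226.21015151] [179.72561636  -0.61661049   6.78938898] [ 1.19547    -0.17456375  0.51971905] 6.207944155546951
```

View pics/w2.png

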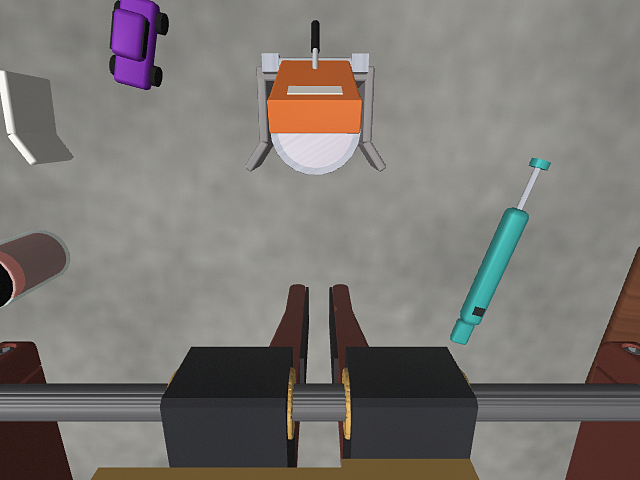

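The jar sits straight in the grey dock, and the cover's white mark is at (315,90), directly above it. Next I go over the cover and behind it.

Request:
{"method": "play_rows", "body": {
  "offset": [
    [0.13,0.0154,0],
    [0.27,0.032,0],
    [0.41,0.0485,0],
    [0.551,0.065,0],
    [0.551,0.065,0]
  ],
  "angular": [
    [0,0,0],
    [0,0,0],
    [0,0,0],
    [0,0,0],
    [0,0,0]
  ]
}}

```text
t: 8.53
position: [695.5, -157.7, 218.2]
orientation: [180.0, -0.2, 6.9]
ft_force: [-1.7, 0.8, -0.5]
gripper_width: 0.6
gripper_force: 0.0
```

Request:
{"method": "play_rows", "body": {
  "offset": [
    [0,0,-0.06],
    [0,0,-0.12],
    [0,0,-0.19],
    [0,0,-0.19],
    [-0.02,-0.0024,-0.19]
  ],
  "angular": [
    [0,0,0],
    [0,0,0],
    [0,0,0],
    [0,0,0],
    [0,0,0]
  ]
}}

```text
t: 8.95
position: [684.5, -159.2, 170.7]
orientation: [-179.9, 0.1, 6.8]
ft_force: [-0.5, -0.6, 0.2]
gripper_width: 0.7
gripper_force: 0.0
```

Request:
{"method": "play_rows", "body": {
  "offset": [
    [-0.027,-0.0031,0],
    [-0.0535,-0.0063,0],
    [-0.085,-0.01,-0.012],
    [-0.11,-0.013,-0.025],
    [-0.16,-0.0188,-0.063]
  ],
  "angular": [
    [0,0,0],
    [0,0,0],
    [0,0,0],
    [0,0,0],
    [0,0,0]
  ]
}}

```text
t: 9.37
position: [647.9, -164.5, 160.4]
orientation: [179.9, -0.5, 6.8]
ft_force: [3.0, 1.7, 4.0]
gripper_width: 0.7
gripper_force: 2.1
```

Request:
{"method": "play_rows", "body": {
  "offset": [
    [-0.022,-0.0026,-0.022],
    [-0.041,-0.005,-0.046],
    [-0.058,-0.007,-0.072],
    [-0.073,-0.0088,-0.1],
    [-0.085,-0.01,-0.13]
  ],
  "angular": [
    [0,0,0],
    [0,0,0],
    [0,0,0],
    [0,0,0],
    [0,0,0]
  ]
}}

```text
t: 9.78
position: [623.0, -166.9, 123.6]
orientation: [-180.0, 0.0, 6.8]
ft_force: [-0.5, -0.6, -0.3]
gripper_width: 0.3
gripper_force: 0.0
```

Request:
{"method": "play_rows", "body": {
  "offset": [
    [-0.008,-0.001,-0.03],
    [-0.016,-0.002,-0.06],
    [-0.02,-0.0024,-0.09],
    [-0.02,-0.0024,-0.105],
    [-0.02,-0.0024,-0.108]
  ],
  "angular": [
    [0,0,0],
    [0,0,0],
    [0,0,0],
    [0,0,0],
    [0,0,0]
  ]
}}

```text
t: 10.2
position: [618.9, -167.4, 102.2]
orientation: [-180.0, 0.0, 6.8]
ft_force: [-18.8, 4.3, 49.2]
gripper_width: 0.5
gripper_force: 24.2
```

Request:
{"method": "play_rows", "body": {
  "offset": [
    [0,0,0.1],
    [0,0,0.25],
    [0,0,0.4],
    [0,0,0.5],
    [-0.05,0.1,0.5]
  ],
  "angular": [
    [0,0,0],
    [0,0,0],
    [0,0,0],
    [0,0,0],
    [0,0,0]
  ]
}}

```text
t: 10.62
position: [611.5, -145.9, 228.5]
orientation: [179.7, -0.7, 6.7]
ft_force: [1.1, 0.2, 0.0]
gripper_width: 0.4
gripper_force: 0.0
```

Request:
{"method": "play_rows", "body": {
  "offset": [
    [-0.0725,0.14,0],
    [-0.145,0.28,0],
    [-0.22,0.43,0],
    [-0.29,0.57,0],
    [-0.29,0.57,0]
  ],
  "angular": [
    [0,0,-0.102],
    [0,0,-0.102],
    [0,0,-0.102],
    [0,0,-0.102],
    [0,0,-0.102]
  ],
  "fingers": 1
}}

```text
t: 11.03
position: [530.3, 4.7, 221.6]
orientation: [-179.9, 0.2, 2.4]
ft_force: [-0.5, 1.1, 0.2]
gripper_width: 30.4
gripper_force: 0.0
```

Request:
{"method": "play_rows", "body": {
  "offset": [
    [-0.0725,0.14,0],
    [-0.145,0.28,0],
    [-0.22,0.41,0],
    [-0.245,0.472,0],
    [-0.245,0.472,0]
  ],
  "angular": [
    [0,0,0],
    [0,0,0],
    [0,0,0],
    [0,0,0],
    [0,0,0]
  ]
}}

```text
t: 11.45
position: [471.4, 120.4, 222.1]
orientation: [-180.0, 0.0, 2.4]
ft_force: [0.3, 0.0, -0.5]
gripper_width: 63.8
gripper_force: 0.0
```

Run:
```python
from workcell import r,capture,camera_model
import cv2,numpy as np,json
m=camera_model("wrist");im=capture("wrist");t=capture("top")
json.dump({k:np.array(v).tolist() for k,v in m.items()},open("w3.json","w"))
a=cv2.resize(im[0:300,130:480],None,fx=2,fy=2,interpolation=cv2.INTER_CUBIC)
b=cv2.resize(t[160:260,355:445],None,fx=2,fy=2,interpolation=cv2.INTER_CUBIC)
a[-200:,:180]=b
cv2.imwrite("pics/w3.png",a)
s=r.state();print(s["t"],s["position"],s["orientation"],s["ft_force"],s["gripper_width"])
```

```text
11.55 [472.96218764 118.23735776 222.31102103] [ 1.79982483e+02 -2.38077472e-02  2.29383219e+00] [ 0.38001096 -0.68088046  0.53737474] 71.75696157844314
```

View pics/w3.png

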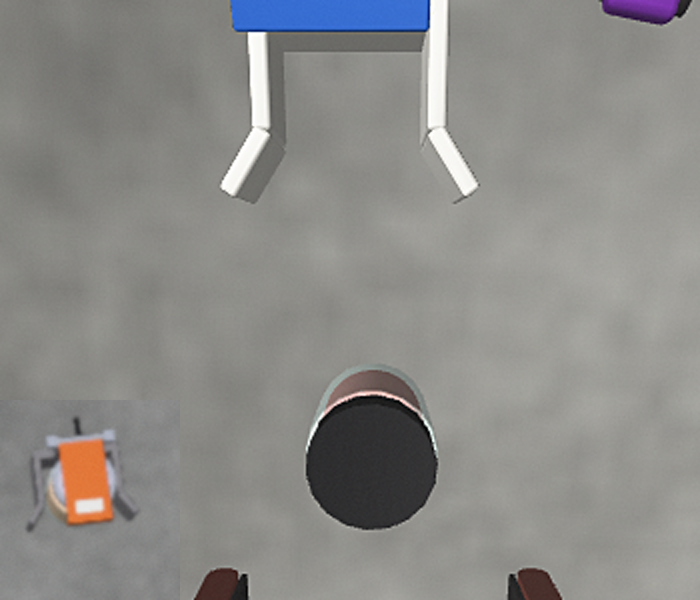

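The inset shows the orange cover shut over the mason jar. The spice cap centre is at crop (372,462), the white wall bends are at (269,130) and (429,130), and the tips are at (221,187) and (478,186).

Run:
```python
from wr import *
c=lambda u,v:(130+u/2-.25,v/2-.25)
for n,p,z in [("Lj",(269,130),55),("Rj",(429,130),55),("Lt",(221,187),55),("Rt",(478,186),55),("cap",(372,462),100)]: print(n,won("w3.json",c(*p),z))
```

```text
Lj [602.3 170.6]
Rj [605.  104.9]
Lt [579.7 190.9]
Rt [584.5  83. ]
cap [475.2 123. ]
```

Request:
{"method": "play_rows", "body": {
  "offset": [
    [0.006,0.01,0],
    [0.006,0.01,-0.2],
    [0.006,0.01,-0.35],
    [0.006,0.01,-0.5],
    [0.006,0.01,-0.64]
  ],
  "angular": [
    [0,0,0],
    [0,0,0],
    [0,0,0],
    [0,0,0],
    [0,0,0]
  ]
}}

```text
t: 11.97
position: [474.5, 119.3, 60.2]
orientation: [180.0, -0.0, 2.1]
ft_force: [1.1, 0.3, -0.4]
gripper_width: 87.9
gripper_force: 0.0
```

Request:
{"method": "play_rows", "body": {
  "offset": [
    [0,0,-0.06],
    [0,0,-0.1],
    [0,0,-0.13],
    [0,0,-0.13],
    [0,0,-0.13]
  ],
  "angular": [
    [0,0,0],
    [0,0,0],
    [0,0,0],
    [0,0,0],
    [0,0,0]
  ]
}}

```text
t: 12.38
position: [475.0, 120.4, 30.4]
orientation: [-180.0, -0.1, 2.2]
ft_force: [0.2, 0.3, -0.3]
gripper_width: 88.2
gripper_force: 0.0
```

Request:
{"method": "play_rows", "body": {
  "offset": [
    [0,0,0],
    [0,0,0],
    [0,0,0],
    [0,0,0],
    [0,0,0]
  ],
  "angular": [
    [0,0,0],
    [0,0,0],
    [0,0,0],
    [0,0,0],
    [0,0,0]
  ],
  "fingers": 0.2
}}

```text
t: 12.8
position: [474.5, 120.9, 30.5]
orientation: [-180.0, -0.1, 2.2]
ft_force: [0.1, 1.7, 1.1]
gripper_width: 57.9
gripper_force: 0.9
```

Request:
{"method": "play_rows", "body": {
  "offset": [
    [0,0,0],
    [0,0,0],
    [0,0,0]
  ],
  "angular": [
    [0,0,0],
    [0,0,0],
    [0,0,0]
  ]
}}

```text
t: 13.05
position: [474.5, 120.9, 30.5]
orientation: [-180.0, -0.1, 2.2]
ft_force: [0.1, 1.3, 6.3]
gripper_width: 58.1
gripper_force: 6.0
```

Request:
{"method": "play_rows", "body": {
  "offset": [
    [0.02,0.01,0],
    [0.06,0.03,0],
    [0.11,0.05,0],
    [0.16,0.06,0],
    [0.21,0.06,0]
  ],
  "angular": [
    [0,0,0],
    [0,0,0],
    [0,0,0],
    [0,0,0],
    [0,0,0]
  ]
}}

```text
t: 13.47
position: [526.6, 136.0, 29.8]
orientation: [180.0, 0.0, 2.2]
ft_force: [0.1, 0.7, -0.9]
gripper_width: 58.0
gripper_force: 6.0
```

Request:
{"method": "play_rows", "body": {
  "offset": [
    [0.04,0,0],
    [0.08,0,0],
    [0.11,0,0],
    [0.11,0,0],
    [0.11,0,0]
  ],
  "angular": [
    [0,0,0],
    [0,0,0],
    [0,0,0],
    [0,0,0],
    [0,0,0]
  ]
}}

```text
t: 13.88
position: [554.3, 135.5, 29.7]
orientation: [-180.0, -0.0, 2.2]
ft_force: [0.3, -0.5, -1.4]
gripper_width: 58.0
gripper_force: 6.0
```

Request:
{"method": "play_rows", "body": {
  "offset": [
    [0,0,0],
    [0,0,0],
    [0,0,0],
    [0,0,0],
    [0,0,0]
  ],
  "angular": [
    [0,0,0],
    [0,0,0],
    [0,0,0],
    [0,0,0],
    [0,0,0]
  ],
  "fingers": 0.6
}}

```text
t: 14.3
position: [553.9, 135.6, 30.0]
orientation: [180.0, -0.0, 2.2]
ft_force: [0.3, 0.2, 0.0]
gripper_width: 70.1
gripper_force: 0.0
```

Request:
{"method": "play_rows", "body": {
  "offset": [
    [-0.06,-0.0025,0],
    [-0.14,-0.006,0],
    [-0.22,-0.009,0],
    [-0.22,-0.009,0],
    [-0.22,-0.009,0]
  ],
  "angular": [
    [0,0,0],
    [0,0,0],
    [0,0,0],
    [0,0,0],
    [0,0,0]
  ]
}}

```text
t: 14.72
position: [498.7, 133.4, 30.0]
orientation: [180.0, 0.0, 2.2]
ft_force: [-0.4, 0.2, 0.4]
gripper_width: 70.1
gripper_force: 0.0
```

Request:
{"method": "play_rows", "body": {
  "offset": [
    [0,0,0],
    [0,0,0],
    [0,0,0],
    [0,0,0],
    [0,0,0]
  ],
  "angular": [
    [0,0,0],
    [0,0,0],
    [0,0,0],
    [0,0,0],
    [0,0,0]
  ],
  "fingers": -0.27
}}

```text
t: 15.13
position: [499.5, 133.4, 29.9]
orientation: [-180.0, -0.0, 2.2]
ft_force: [-1.1, -0.2, -0.2]
gripper_width: 40.2
gripper_force: 0.0
```

Request:
{"method": "play_rows", "body": {
  "offset": [
    [0.02,0.0008,0],
    [0.04,0.0016,0],
    [0.06,0.0025,0],
    [0.085,0.0035,0],
    [0.11,0.0045,0]
  ],
  "angular": [
    [0,0,0],
    [0,0,0],
    [0,0,0],
    [0,0,0],
    [0,0,0]
  ]
}}

```text
t: 15.55
position: [526.7, 134.4, 29.9]
orientation: [180.0, 0.1, 2.2]
ft_force: [-2.5, -0.3, 1.5]
gripper_width: 32.0
gripper_force: 1.4
```

Request:
{"method": "play_rows", "body": {
  "offset": [
    [0.025,0.001,0],
    [0.05,0.002,0],
    [0.075,0.003,0],
    [0.1,0.004,0],
    [0.12,0.005,0]
  ],
  "angular": [
    [0,0,0],
    [0,0,0],
    [0,0,0],
    [0,0,0],
    [0,0,0]
  ]
}}

```text
t: 15.97
position: [557.5, 135.8, 29.9]
orientation: [-180.0, -0.0, 2.2]
ft_force: [-0.4, -0.2, 1.0]
gripper_width: 32.3
gripper_force: 1.1
```

Request:
{"method": "play_rows", "body": {
  "offset": [
    [0.02,0.0008,0],
    [0.04,0.0016,0],
    [0.06,0.0025,0],
    [0.075,0.003,0],
    [0.08,0.0033,0]
  ],
  "angular": [
    [0,0,0],
    [0,0,0],
    [0,0,0],
    [0,0,0],
    [0,0,0]
  ]
}}

```text
t: 16.38
position: [577.5, 136.6, 30.0]
orientation: [-180.0, -0.0, 2.2]
ft_force: [-1.5, 0.9, 0.6]
gripper_width: 32.3
gripper_force: 1.0
```

Request:
{"method": "play_rows", "body": {
  "offset": [
    [0.005,0,0],
    [0.01,0,0],
    [0.014,0,0],
    [0.016,0,0],
    [0.016,0,0]
  ],
  "angular": [
    [0,0,0],
    [0,0,0],
    [0,0,0],
    [0,0,0],
    [0,0,0]
  ]
}}

```text
t: 16.8
position: [580.3, 136.5, 29.9]
orientation: [180.0, 0.0, 2.2]
ft_force: [-3.3, -0.7, 2.2]
gripper_width: 32.1
gripper_force: 1.6
```

Request:
{"method": "play_rows", "body": {
  "offset": [
    [0.005,0,0],
    [0.01,0,0],
    [0.014,0,0],
    [0.016,0,0],
    [0.016,0,0]
  ],
  "angular": [
    [0,0,0],
    [0,0,0],
    [0,0,0],
    [0,0,0],
    [0,0,0]
  ]
}}

```text
t: 17.22
position: [580.4, 136.4, 29.6]
orientation: [180.0, 0.5, 2.2]
ft_force: [-14.4, 0.9, 11.2]
gripper_width: 32.3
gripper_force: 8.0
```

Request:
{"method": "play_rows", "body": {
  "offset": [
    [-0.05,-0.002,0],
    [-0.12,-0.005,0],
    [-0.2,-0.008,0],
    [-0.2,-0.008,0],
    [-0.2,-0.008,0.1]
  ],
  "angular": [
    [0,0,0],
    [0,0,0],
    [0,0,0],
    [0,0,0],
    [0,0,0]
  ]
}}

```text
t: 17.63
position: [531.8, 134.0, 51.9]
orientation: [179.9, 0.4, 2.2]
ft_force: [1.0, 0.1, -0.3]
gripper_width: 32.5
gripper_force: 0.0
```

Request:
{"method": "play_rows", "body": {
  "offset": [
    [0,0,0.16],
    [0,0,0.32],
    [0,0,0.48],
    [0,0,0.64],
    [0,0,0.66]
  ],
  "angular": [
    [0,0,0],
    [0,0,0],
    [0,0,0],
    [0,0,0],
    [0,0,0]
  ],
  "fingers": -1
}}

```text
t: 18.05
position: [539.7, 135.6, 227.7]
orientation: [-179.9, -0.8, 2.2]
ft_force: [0.5, 0.8, 0.8]
gripper_width: 2.5
gripper_force: 0.0
```

Request:
{"method": "play_rows", "body": {
  "offset": [
    [0.12,0.005,0],
    [0.25,0.011,0],
    [0.38,0.016,0],
    [0.502,0.0216,0],
    [0.502,0.0216,0]
  ],
  "angular": [
    [0,0,0],
    [0,0,0],
    [0,0,0],
    [0,0,0],
    [0,0,0]
  ]
}}

```text
t: 18.47
position: [665.9, 140.0, 219.9]
orientation: [-180.0, -0.3, 2.1]
ft_force: [-1.4, 0.0, 0.0]
gripper_width: 0.4
gripper_force: 0.0
```

Request:
{"method": "play_rows", "body": {
  "offset": [
    [0,0,-0.07],
    [0,0,-0.15],
    [0,0,-0.232],
    [0,0,-0.232],
    [0,0,-0.232]
  ],
  "angular": [
    [0,0,0],
    [0,0,0],
    [0,0,0],
    [0,0,0],
    [0,0,0]
  ]
}}

```text
t: 18.88
position: [659.3, 139.7, 160.9]
orientation: [180.0, 0.1, 2.2]
ft_force: [0.4, -0.1, -0.4]
gripper_width: 0.6
gripper_force: 0.0
```

Request:
{"method": "play_rows", "body": {
  "offset": [
    [-0.036,-0.0015,0],
    [-0.07,-0.003,0],
    [-0.096,-0.004,-0.008],
    [-0.116,-0.005,-0.018],
    [-0.15,-0.006,-0.044]
  ],
  "angular": [
    [0,0,0],
    [0,0,0],
    [0,0,0],
    [0,0,0],
    [0,0,0]
  ]
}}

```text
t: 19.3
position: [625.0, 138.8, 154.1]
orientation: [-180.0, -0.5, 2.2]
ft_force: [2.4, 0.3, 4.8]
gripper_width: 0.7
gripper_force: 2.3
```

Request:
{"method": "play_rows", "body": {
  "offset": [
    [-0.016,-0.0007,-0.016],
    [-0.032,-0.0013,-0.034],
    [-0.046,-0.002,-0.054],
    [-0.056,-0.0023,-0.074],
    [-0.066,-0.0028,-0.096]
  ],
  "angular": [
    [0,0,0],
    [0,0,0],
    [0,0,0],
    [0,0,0],
    [0,0,0]
  ]
}}

```text
t: 19.72
position: [605.3, 137.7, 126.2]
orientation: [180.0, 0.1, 2.2]
ft_force: [-0.1, 0.7, -0.1]
gripper_width: 0.2
gripper_force: 0.0
```

Request:
{"method": "play_rows", "body": {
  "offset": [
    [-0.006,0,-0.024],
    [-0.01,0,-0.044],
    [-0.012,0,-0.06],
    [-0.012,0,-0.068],
    [-0.012,0,-0.072]
  ],
  "angular": [
    [0,0,0],
    [0,0,0],
    [0,0,0],
    [0,0,0],
    [0,0,0]
  ]
}}

```text
t: 20.13
position: [602.8, 137.7, 110.8]
orientation: [180.0, 0.1, 2.2]
ft_force: [-11.1, -1.3, 28.8]
gripper_width: 0.3
gripper_force: 14.4
```

Both covers bottomed out. I'll retract well clear and check.

Request:
{"method": "play_rows", "body": {
  "offset": [
    [0,0,0.1],
    [0,0,0.25],
    [0,0,0.4],
    [-0.1,0,0.5],
    [-0.25,0,0.55]
  ],
  "angular": [
    [0,0,0],
    [0,0,0],
    [0,0,0],
    [0,0,0],
    [0,0,0]
  ]
}}

```text
t: 20.55
position: [544.2, 138.2, 250.1]
orientation: [-179.9, -0.4, 2.1]
ft_force: [-0.2, 0.5, 0.8]
gripper_width: 0.2
gripper_force: 0.0
```

Request:
{"method": "play_rows", "body": {
  "offset": [
    [-0.15,0,0],
    [-0.3,0,0],
    [-0.4,0,0],
    [-0.4,0,0],
    [-0.4,0,0]
  ],
  "angular": [
    [0,0,0],
    [0,0,0],
    [0,0,0],
    [0,0,0],
    [0,0,0]
  ]
}}

```text
t: 20.97
position: [440.1, 137.8, 246.7]
orientation: [-180.0, -0.1, 2.2]
ft_force: [0.4, 0.0, -0.6]
gripper_width: 0.4
gripper_force: 0.0
```

Run:
```python
from workcell import r,capture
import cv2,numpy as np
t=capture("top")[160:300,230:440];s=capture("side")[125:365,215:415]
a=cv2.resize(t,(420,280),interpolation=cv2.INTER_CUBIC);b=cv2.resize(s,(370,444),interpolation=cv2.INTER_CUBIC)
o=np.zeros((444,790,3),np.uint8);o[:280,:420]=a;o[:,420:]=b
cv2.imwrite("pics/end.png",o);q=r.state();print(q["t"],q["position"],q["ft_force"])
```

```text
21.0667 [441.88564445 138.00864158 246.7554211 ] [-0.03348281  0.41252747  0.25508474]
```

View pics/end.png

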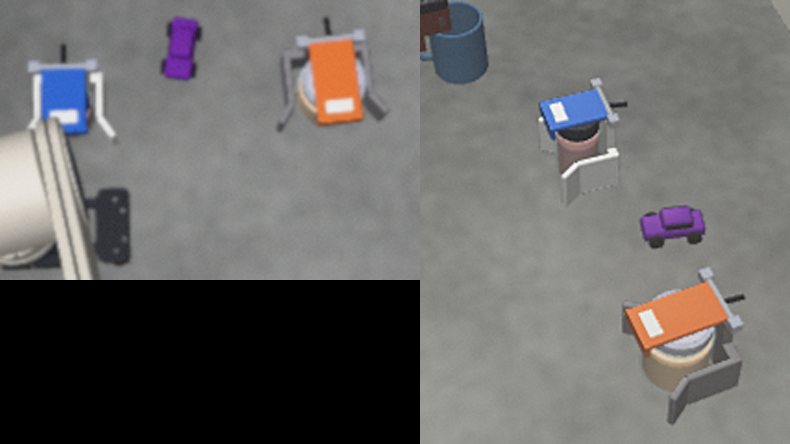

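Both covers are level over their jars, and the toy car and mug haven't moved. I'm handing in.

```bash
python3 -c "
from workcell import ticket
print(ticket.finish_job())"
```

```text
the job is handed in; nothing more can be done
None
```

I handed the job in at about 21 s: both jars pushed home in their docks, both covers snapped shut and holding by themselves in the last pictures; the hand-in returned no verdict.

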